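# Brace a square jar and twist off its lid

### The job

Open the square white jar: lift it by its metal lid into the square tray on top of the wooden stand so that it sits fully down and cannot turn, then twist the tight lid anticlockwise until it comes free. Lift the lid straight up a few centimetres and finish while still holding it, level, just above the open jar; the jar stays seated in the stand and the cups and shaker nearby are left alone.

Things in the scene. Friction and masses are not known exactly. Their poses are not given: they have to be found in the camera images.
- stand_seat (a point): Floor centre of the square tray on top of a light-wood stand fixed to the table; z up, x and y along its sides. Seat 50 mm above the table; tray 64 mm square inside, walls 10 mm thick, rising 16 mm above the seat. Board under it 120 mm square. The jar fits at any quarter turn, with about 5 degrees of play.
- jar_base (a point): Underside centre of the loose white ceramic jar (about 0.25 kg); z up, x and y along its sides. Body 60 mm square, 68 mm high (the lowest 6 mm is a foot 55 mm square), flat shoulder at 68 mm, then a round neck, 40 mm across, up to 96 mm, with three short threads 50 mm across. Stands on the table at first, lid on.
- lid_center (a point): Centre (half-way up) of the jar's round aluminium screw lid, 58 mm across, 24 mm high, 60 g; z up its axis. Closed, its skirt spans 78 to 102 mm above the jar's underside: a 10 mm gap to the shoulder, which fingertips must not hit. At first its x axis is 0 to 0.09 rad anticlockwise of the jar's x. It is strong enough to lift the jar by.
- lid: The same lid; origin at the centre of its skirt's lower edge. A sprung liner inside (8 N) and a stiff collar on the neck make it tight: about 0.4 N m to turn. Anticlockwise from above opens: at about 0.75 rad from the jar's x axis its lugs leave the threads, it springs up 2 to 3 mm if not held, and lifts straight off; past 1.1 to 1.45 rad it meets stops.
- jar: The same jar; origin and axes as jar_base.
- cup: White mug standing upside down, 87x118x64 mm, a bystander; origin under its centre.
- shaker: Small salt shaker, 44 mm across and 90 mm high, a bystander; origin under its centre.
- glass_cup: Small clear glass cup, 72 mm across and 62 mm high, a bystander; origin under its centre.
There are look-alikes about, which are no part of the job. Of the things like the lid, leave any that is pink; of the rest the larger one is meant.

How it is judged:
On the way, in this order (a step that is already met when the one before it is completed fails the run):
1. the jar sits fully down in the stand's tray with its lid still on and closed (z of jar_base in the frame of stand_seat between -0.004 and 0.006 m and horizontal distance between jar_base and stand_seat below 0.006 m and angle between jar_base's own z axis and vertical below 0.08 rad and z of lid_center in the frame of jar_base below 0.094 m and angle between the x axis of lid_center and the x axis of jar_base, either way round below 0.4 rad), for 0.2 s.
2. with the jar seated in the stand, the lid has been turned anticlockwise out of its threads (z of jar_base in the frame of stand_seat between -0.004 and 0.006 m and horizontal distance between jar_base and stand_seat below 0.006 m and angle between jar_base's own z axis and vertical below 0.08 rad and angle between the x axis of lid_center and the x axis of jar_base, either way round above 0.6 rad and horizontal distance between lid_center and jar_base below 0.006 m and z of lid_center in the frame of jar_base below 0.105 m), for 0.1 s.
At the end, for the whole second after the job is handed in: The jar sits fully down in the tray (base within 6 mm of the seat centre and floor, upright within 0.08 rad); the fingers hold the lid still and level (0.2 rad) over it, clear of the jar: centre within 25 mm of the jar's axis, skirt 8 to 82 mm above the neck rim (z of jar_base in the frame of stand_seat between -0.004 and 0.006 m and horizontal distance between jar_base and stand_seat below 0.006 m and angle between jar_base's own z axis and vertical below 0.08 rad and z of lid_center in the frame of jar_base between 0.116 and 0.19 m and horizontal distance between lid_center and jar_base below 0.025 m and angle between lid_center's own z axis and vertical below 0.2 rad and contact force between lid and jar below 0.05 N and contact force between the fingers and lid above 2 N and linear speed of lid below 0.03 m/s and linear speed of jar below 0.02 m/s); the arm keeps its last pose, push and grip.
It fails at once if the jar tips over (angle between jar_base's own z axis and vertical above 0.5 rad).
It fails at once if the cup is pushed away or tipped (distance of cup from where it was at the start of the episode above 0.025 m or angle between cup's own z axis and vertical above 0.3 rad).
It fails at once if the shaker is pushed away or tipped (distance of shaker from where it was at the start of the episode above 0.025 m or angle between shaker's own z axis and vertical above 0.3 rad).
It fails at once if the glass cup is pushed away or tipped (distance of glass_cup from where it was at the start of the episode above 0.025 m or angle between glass_cup's own z axis and vertical above 0.3 rad).
It also fails if it takes over 48 s, if anything falls off the work surface, if the arm or the gripper's body presses on something with over 40 N, if the wrist force passes 120 N, or if a joint passes its speed limit or range.

### The arm

A 7-joint arm with a two-finger parallel gripper is mounted at the origin on a cart in front of the work surface, level with it; the furniture and walls round the work are solid. World frame = base frame: x ahead of the robot, y to its left, z up, the work surface at z = 0. Lengths are in m, angles in rad, forces in N, time in s.
With the tool pointing down it reaches from about 0.4 to 0.85 m from the base axis. Payload 6.9 kg.
Tool frame: the origin (TCP) lies at the very end of the fingers, on their centre line; the grasp point (between the pads) lies 19 mm behind it; z points along the fingers, y is the direction in which the jaws open and shut (so a half turn about z gives the same grasp; the last joint's range is limited). The gripper opens to 85 mm and grips with 20 to 120 N. Pads are 22 mm wide; open, the fingers measure 114 mm over their backs; the gripper's body (76 mm by 85 mm) begins 54 mm behind the grasp point. The pads swing forward as they close: fully open they stand 13 mm farther back than shut.
Start: joints at [-1.21, 0.507, -0.238, 1.5, 0.126, 1.149, -0.155], TCP at [0.158, 0.605, 0.231] pointing down, gripper open.
Joint ranges: [-3.08, 3.08], [-0.24, 2.05], [-1.43, 1.35], [0, 2.5], [-1.52, 4.66], [0.17, 1.96], [-2.89, 2.89]. Speed limits (rad/s): [2.39, 2.39, 3.14, 3.14, 3.14, 3.14, 3.14].

### API

Orientations are given as a unit quaternion [x, y, z, w].
In Python, from station import r gives the robot as it stands.
- The arm moves only by the tool apply_moves, never from a script. Its argument "targets" is a list of rows, each a list of 7 numbers: the shift along the tool's x, y, z in mm, then the turn, a rotation vector about the tool's x, y, z in degrees, then the closure, from 0 (fully open) to 1 (shut). A call has 1 to 5 rows; each row shifts and turns the commanded pose from where the row before left it, along the tool's axes as they then stand; what a row does not reach is not made up. A row lasts 1/10 s, in which the tool goes at most 50 mm and 8.59 degrees, less where a joint would pass 70% of its speed; a pose out of reach is approached as far as the arm can. A call with a gripper value outside its range is refused whole. The fingers move at their own pace and stop on an object; "grip_force" is the grip in N (left out, the last holds). Time passes only in rows, so rows that do not move let the fingers close. It gives the time, the measured TCP pose, the force and the opening at its end, in the units of the state.
- r.get_state(): the state, without advancing time (a new reading comes with each control period).
- r.snapshot(name): name is "scene" or "top"; returns a dict with "image" (384x512x3 uint8, red, green, blue), "vertical_fov" (degrees; the focal length in pixels is half the picture's height over the tangent of half this angle, whatever the lens; pixels are square), "cx", "cy" (the principal point, pixels), "dist" ([k1, k2, p1, p2, k3] as OpenCV has them; the pictures are not rectified), "extrinsics" (4x4, takes a point from camera to world coordinates). Camera axes: x right, y down, z forward; pixel columns grow to the right and rows downward; lengths in m; the calibration is good to about 2 mm. A picture is of the moment at which its call begins. There is no depth.
- r.close_job(): hands the job in, once; it reports no verdict.
The state is a dict: "clock": time; "joints": joint angles; "qvel": joint speeds; "effort": joint torques, N m; "ee_pos": TCP position; "tool_rot": TCP orientation; "wrist_force": force on the tool from outside, world axes, zero at the start; "moment": the same for the moment, N m; "finger_gap": finger opening in m.
Only numpy, scipy, OpenCV 4.12 (cv2) and the standard library are available. Lean on these libraries where they do the work, as an engineer would, in place of code of your own. Each camera call takes 0.05 s, during which the arm holds its last target.

## Working session

There is one attempt and no reset: what is moved stays moved. The work goes in short steps, Python scripts to look and compute and a tool call to move; the robot and the scene stay as the last step left them, time stands still between calls to the robot, and variables do not carry over. Pictures are saved under pics/ and viewed, and the job is handed in when it is done.

Besides the shell and the picture viewer there is one more tool, called after ">>>" as a command line: name --pt "numbers of a row" for each row, then --argument value for the rest. apply_moves: Moves the arm, as the interface text tells. Its arguments: {"type":"object","properties":{"targets":{"type":"array","items":{"type":"array","items":{"type":"number"}}},"grip_force":{"type":"number"}},"required":["targets"]}

```bash
ls; mkdir -p pics; cat > h.py <<'E'
from station import r
import numpy as np, cv2
def snap(n,f=None):
    s=r.snapshot(n)
    if f: cv2.imwrite('pics/'+f,s['image'][:,:,::-1])
    return s
def K(s):
    H=s['image'].shape[0]; f=H/2/np.tan(np.radians(s['vertical_fov'])/2)
    return np.array([[f,0,s['cx']],[0,f,s['cy']],[0,0,1.]]),np.array(s['dist'],float)
def ray(s,uv):
    k,d=K(s); p=cv2.undistortPoints(np.array(uv,float).reshape(-1,1,2),k,d).reshape(-1,2)
    E=np.array(s['extrinsics']); D=np.c_[p,np.ones(len(p))]@E[:3,:3].T
    return E[:3,3],D
def plane(s,uv,z):
    o,D=ray(s,uv); return o+D*((z-o[2])/D[:,2])[:,None]
def proj(s,P):
    k,d=K(s); E=np.linalg.inv(np.array(s['extrinsics']))
    rv,_=cv2.Rodrigues(E[:3,:3]); return cv2.projectPoints(np.array(P,float).reshape(-1,1,3),rv,E[:3,3],k,d)[0].reshape(-1,2)
E
python3 - <<'E'
from h import *
for n in('scene','top'):
    s=snap(n,n+'0.png'); print(n,s['vertical_fov'],s['cx'],s['cy'],s['dist']); print(np.round(s['extrinsics'],3))
    np.save('pics/'+n+'0.npy',s,allow_pickle=True)
print(r.get_state())
E
```

```text
pics
scene 55.53219481435576 254.0565242708753 193.48853443523663 [-0.10671805  0.          0.          0.          0.        ]
[[ 0.696 -0.48   0.535  0.116]
 [-0.718 -0.469  0.514 -0.337]
 [ 0.004 -0.742 -0.671  0.687]
 [ 0.     0.     0.     1.   ]]
top 54.93466674572089 253.90205657163222 191.65744098373494 [-0.12376066  0.          0.          0.          0.        ]
[[-0.019 -0.997  0.073  0.548]
 [-1.     0.018 -0.019  0.152]
 [ 0.017 -0.074 -0.997  0.947]
 [ 0.     0.     0.     1.   ]]
{'clock': 0.1, 'joints': array([-1.21054111,  0.50825225, -0.23751668,  1.50101339,  0.12570859,
        1.14890132, -0.15477854]), 'qvel': array([-5.39528672e-04, -2.42705020e-03, -1.39227384e-04, -1.99960773e-03,
       -2.44129503e-04,  3.72640544e-06, -1.57016785e-04]), 'effort': array([-5.21048307e-03, -6.21831965e+01, -2.19471171e+00, -2.50206202e+01,
        1.25282901e-02,  7.84073869e-03,  4.22811081e-05]), 'ee_pos': array([0.15747567, 0.60438076, 0.23052375]), 'tool_rot': array([ 1.27022726e-01,  9.91899490e-01, -7.89058576e-04, -7.96947521e-05]), 'wrist_force': array([-0.42637881, -0.83484591,  0.35437643]), 'moment': array([ 0.03579843, -0.01814161,  0.04105593]), 'finger_gap': 0.08552389682420829}
```

View pics/scene0.png

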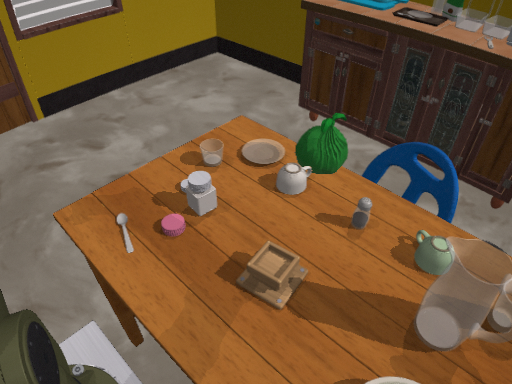

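View pics/top0.png

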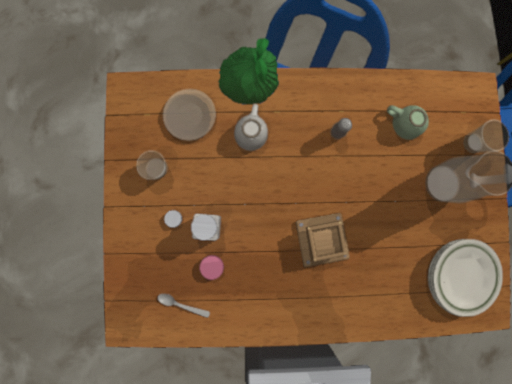

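```bash
python3 - <<'E'
import cv2,numpy as np
t=cv2.imread('pics/top0.png');s=cv2.imread('pics/scene0.png')
a=cv2.resize(t[195:285,150:240],(400,400),interpolation=cv2.INTER_CUBIC)
b=cv2.resize(s[155:245,150:240],(400,400),interpolation=cv2.INTER_CUBIC)
c=cv2.imwrite('pics/c0.png',np.hstack([a,b]))
a=cv2.resize(t[200:280,285:365],(400,400),interpolation=cv2.INTER_CUBIC)
b=cv2.resize(s[230:310,230:310],(400,400),interpolation=cv2.INTER_CUBIC)
c=cv2.imwrite('pics/c1.png',np.hstack([a,b]))
E
```

```text
(no output)
```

View pics/c0.png

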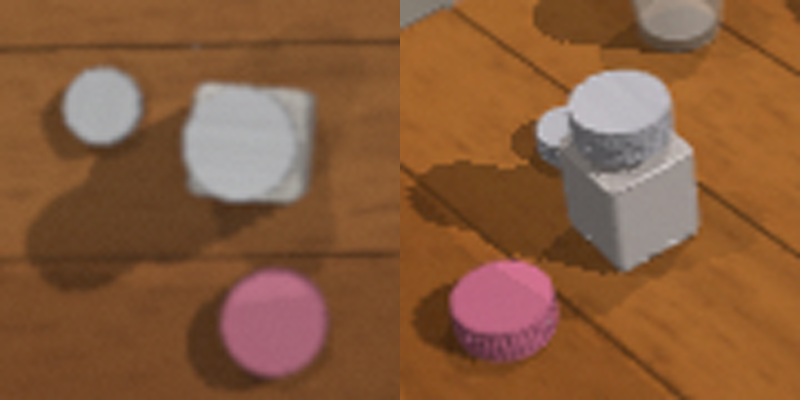

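View pics/c1.png

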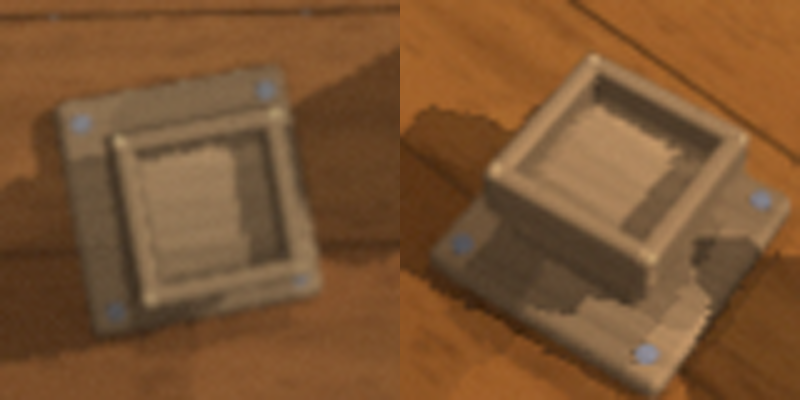

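The candidates for the lid are a small grey lid at top px (173,219), a pink lid at (211,267), and a large grey lid on the jar at (205,227). I choose the large grey one on the jar, and the crop confirms it. The stand is at top px (323,240). I'll enlarge these for corner picking.

```bash
python3 - <<'E'
import cv2,numpy as np
t=cv2.imread('pics/top0.png');s=cv2.imread('pics/scene0.png')
def g(im,x,y,w,k,f):
    a=cv2.resize(im[y:y+w,x:x+w],None,fx=k,fy=k,interpolation=cv2.INTER_CUBIC)
    a=cv2.convertScaleAbs(a,alpha=1.15)
    for i in range(0,w,5):
        c=(0,255,255) if i%10==0 else (120,120,0)
        cv2.line(a,(i*k,0),(i*k,6 if i%10 else 14),c,1);cv2.line(a,(0,i*k),(6 if i%10 else 14,i*k),c,1)
        if i%10==0: cv2.putText(a,str(x+i),(i*k,24),0,.35,c,1);cv2.putText(a,str(y+i),(14,i*k+4),0,.35,c,1)
    return a
cv2.imwrite('pics/d0.png',np.hstack([g(t,185,205,40,10,0),g(s,180,165,40+0,10,0)]))
cv2.imwrite('pics/d1.png',np.hstack([g(t,296,210,57,7,0),g(s,238,236,57,7,0)]))
cv2.imwrite('pics/d2.png',g(s,175,165,60,9,0))
E
```

```text
(no output)
```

View pics/d0.png

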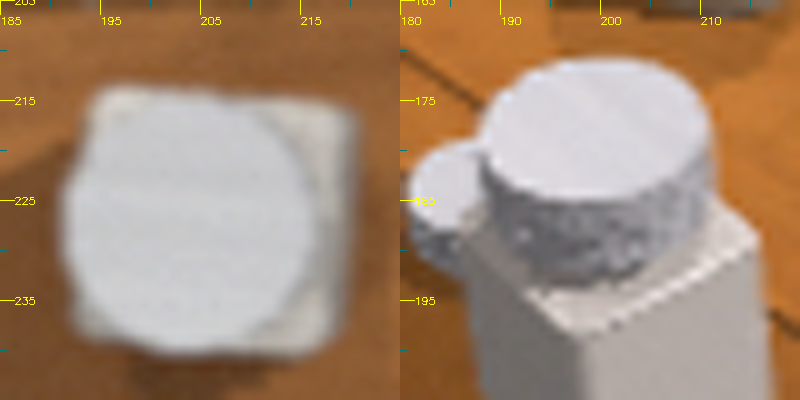

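View pics/d1.png

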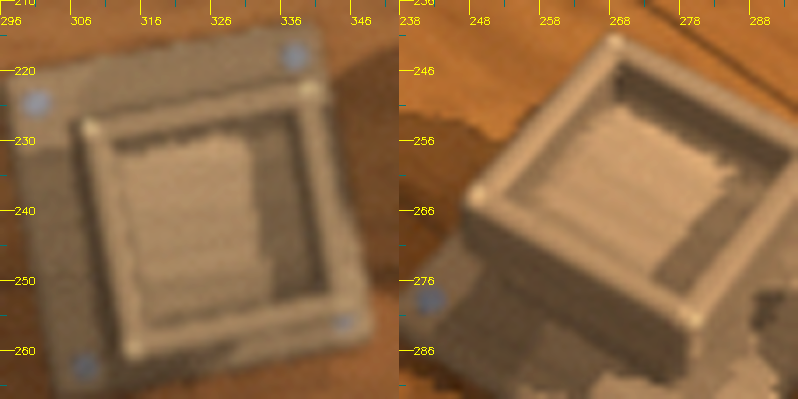

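View pics/d2.png

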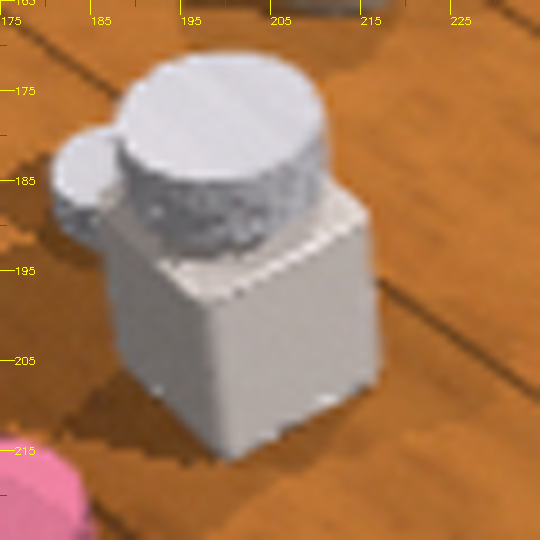

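```bash
cat > m.py <<'E'
from h import *
from scipy.optimize import least_squares
T=np.load('pics/top0.npy',allow_pickle=True).item();S=np.load('pics/scene0.npy',allow_pickle=True).item()
def sq(pT,cT,pS,cS,half,z,x0):
    c=np.array([[1,1],[1,-1],[-1,-1],[-1,1]])*half
    def f(p):
        R=np.array([[np.cos(p[2]),-np.sin(p[2])],[np.sin(p[2]),np.cos(p[2])]])
        W=np.c_[c@R.T+p[:2],np.full(4,z)]
        o=[]
        if len(cT): o.append(plane(T,pT,z)[:,:2]-W[cT][:,:2])
        if len(cS): o.append(plane(S,pS,z)[:,:2]-W[cS][:,:2])
        return np.concatenate(o).ravel()*1000
    q=least_squares(f,x0); return q.x, f(q.x).reshape(-1,2).round(1)
# stand rim centreline
tt=lambda L,x,y,k:[(a/k+x-.45,b/k+y-.45) for a,b in L]
pT=tt([(92,128),(309,90),(343,303),(133,348)],296,210,7)
pS=tt([(216,42),(77,195),(293,320)],238,236,7)
# corners: index0=(+x,+y) image up-left;1=(+x,-y) up-right;2=down-right;3=down-left
W=plane(T,pT,.066);print('stand top',W[:,:2].round(4).tolist());W2=plane(S,pS,.066);print(W2[:,:2].round(4).tolist())
x0=[*W[:,:2].mean(0),.2]
for sel in (([0,1,2,3],[]),([0,1,3],[]),([0,1,3],[0,3,2]),([],[0,3,2])):
    print(sq(np.array(pT)[sel[0]],sel[0],pS,sel[1],.037,.066,x0))
# lid
im=cv2.cvtColor(T['image'],cv2.COLOR_RGB2HSV);m=((im[:,:,1]<40)&(im[:,:,2]>120)).astype(np.uint8)
a=plane(T,tt([(62,225),(317,225),(190,95),(190,352)],185,205,10),.102);print('lid top',a[:,:2].round(4).tolist(), a[:2,1].mean(),a[2:,0].mean())
b=plane(S,tt([(480-400,140),(712-400,130),(595-400,57),(600-400,200)],180,165,10),.102);
print('lid scene',b[:,:2].round(4).tolist(), b[:,:2].mean(0))
pJ=tt([(100,200),(215,300),(368,215)],175,165,9)
W=plane(S,pJ,.068);print('jar sh',W[:,:2].round(4).tolist())
pB=tt([(112,345),(230,462),(380,382)],175,165,9)
W=plane(S,pB,0.006);print('jar base',W[:,:2].round(4).tolist())
for L in (pJ,pB):
    W=plane(S,L,.068 if L is pJ else .006)
    d=W[2]-W[1];e=W[0]-W[1];print(np.hypot(*d[:2]),np.degrees(np.arctan2(d[1],d[0])),np.hypot(*e[:2]),np.degrees(np.arctan2(e[1],e[0])),(W[0]+W[2])[:2]/2)
pT=tt([(93,85),(345,98),(325,352),(72,335)],185,205,10)
W=plane(T,pT,.068);print('jar top',W[:,:2].round(4).tolist())
E
python3 m.py
```

```text
stand top [[0.5236, 0.0064], [0.5348, -0.0693], [0.4615, -0.079], [0.4484, -0.0058]]
[[0.5186, 0.0057], [0.4452, -0.0049], [0.4568, -0.081]]
(array([ 0.49208713, -0.03692312,  0.15450705]), array([[ 0.7,  1.1],
       [ 0.5, -1.5],
       [ 0.3,  0.2],
       [-1.4,  0.2]]))
(array([ 0.49195743, -0.03696169,  0.15296897]), array([[ 0.7,  1.2],
       [ 0.6, -1.4],
       [-1.4,  0.2]]))
(array([ 0.48980446, -0.03700363,  0.15358046]), array([[ 2.9,  1.2],
       [ 2.8, -1.4],
       [ 0.8,  0.3],
       [-2.1,  0.5],
       [-2.4,  1.2],
       [-2.1, -1.8]]))
(array([ 0.4876794 , -0.03698918,  0.15713508]), array([[ 0.2,  0.4],
       [-0.1,  1.3],
       [-0.1, -1.7]]))
lid top [[0.5316, 0.2822], [0.5307, 0.2239], [0.5608, 0.2525], [0.5023, 0.2533]] 0.253026993583652 0.5315448346418125
lid scene [[0.5053, 0.27], [0.5487, 0.2311], [0.5469, 0.2751], [0.5116, 0.2304]] [0.5281097 0.2516466]
jar sh [[0.5037, 0.2824], [0.5, 0.2257], [0.5535, 0.2221]]
jar base [[0.5039, 0.2888], [0.4973, 0.2252], [0.5499, 0.219]]
0.053623536384100966 -3.840754602083015 0.056771468612536354 86.17823951010386 [0.52860647 0.25223751]
0.05303265806108985 -6.739440655541352 0.06393365416084902 84.09132501696655 [0.5268956  0.25390611]
jar top [[0.5641, 0.2797], [0.56, 0.2197], [0.4999, 0.2253], [0.5049, 0.2853]]
```

>>> apply_moves --pt "-40 -22 0 0 0 0 0" --pt "-40 -22 0 0 0 0 0" --pt "-40 -22 0 0 0 0 0" --pt "-40 -22 0 0 0 0 0" --pt "-40 -22 0 0 0 0 0" --grip_force 60

```text
clock: 0.6
ee_pos: [0.3244, 0.4463, 0.231]
tool_rot: [0.127, 0.992, -0.0, -0.0]
wrist_force: [0.9, -0.5, 0.7]
finger_gap: 0.0856
```

```bash
cat > go.py <<'E'
from h import *
from scipy.spatial.transform import Rotation as Ro
import sys
def go(x,y,z,ya):  # ya: tool y-axis angle in world, deg
    s=r.get_state(); q=Ro.from_quat(s['tool_rot']); R=q.as_matrix()
    a=np.radians(ya); Y=np.array([np.cos(a),np.sin(a),0]);Z=np.array([0,0,-1.]);X=np.cross(Y,Z)
    Rt=np.c_[X,Y,Z]
    print('t',round(s['clock'],2),'pos',s['ee_pos'].round(4),'yang',np.degrees(np.arctan2(R[1,1],R[0,1])).round(2),'tilt',np.degrees(np.arccos(-R[2,2])).round(2),'gap',round(s['finger_gap'],4))
    print('F',s['wrist_force'].round(1),'M',s['moment'].round(2),'j',s['joints'].round(2))
    print('shift mm',(R.T@(np.array([x,y,z])-s['ee_pos'])*1000).round(1),'rotvec deg',np.degrees(Ro.from_matrix(R.T@Rt).as_rotvec()).round(2))
if len(sys.argv)>4: go(*map(float,sys.argv[1:5]))
E
python3 go.py .53 .252 .17 40.3
```

```text
t 0.6 pos [0.3244 0.4463 0.231 ] yang 75.41 tilt 0.04 gap 0.0856
F [ 0.9 -0.5  0.7] M [-0.03 -0.04 -0.02] j [-0.84  0.39 -0.21  1.7   0.09  1.06  0.23]
shift mm [-248.  -136.2   61. ] rotvec deg [-0.04  0.   35.11]
```

>>> apply_moves --pt "-40 -22 0 0 0 0 0" --pt "-40 -22 0 0 0 0 0" --pt "-40 -22 0 0 0 0 0" --pt "-40 -22 0 0 0 0 0" --pt "-40 -22 0 0 0 0 0"

```text
clock: 1.1
ee_pos: [0.4901, 0.2895, 0.231]
tool_rot: [0.127, 0.992, -0.0, -0.0]
wrist_force: [1.0, 0.2, -0.1]
finger_gap: 0.0855
```

>>> apply_moves --pt "-28 -16 10 0 0 0 0" --pt "0 0 10 0 0 8 0" --pt "0 0 10 0 0 8 0" --pt "0 0 10 0 0 8 0" --pt "0 0 10 0 0 8 0"

```text
clock: 1.6
ee_pos: [0.512, 0.2682, 0.1805]
tool_rot: [0.398, 0.917, -0.0, -0.0]
wrist_force: [0.0, -0.4, 0.4]
finger_gap: 0.0855
```

>>> apply_moves --pt "0 0 5 0 0 3 0" --pt "0 0 0 0 0 0 0"

```text
clock: 1.8
ee_pos: [0.5115, 0.2684, 0.1751]
tool_rot: [0.42, 0.908, -0.001, -0.001]
wrist_force: [0.7, -0.5, 1.5]
finger_gap: 0.0855
```

```bash
python3 go.py .53 .252 .07 40.3; python3 -c "
from h import *
snap('top','t1.png');snap('scene','s1.png')
a=cv2.imread('pics/t1.png')[170:290,140:270];b=cv2.imread('pics/s1.png')[110:230,130:260]
cv2.imwrite('pics/e1.png',np.hstack([cv2.resize(a,(400,370)),cv2.resize(b,(400,370))]))"
```

```text
t 1.8 pos [0.5115 0.2684 0.1751] yang 40.38 tilt 0.14 gap 0.0855
F [ 0.7 -0.5  1.5] M [-0.04 -0.02 -0.01] j [-0.53  0.48  0.01  1.71 -0.    0.95  0.18]
shift mm [-24.5   3.8 105.1] rotvec deg [-0.14 -0.02  0.08]
```

View pics/e1.png

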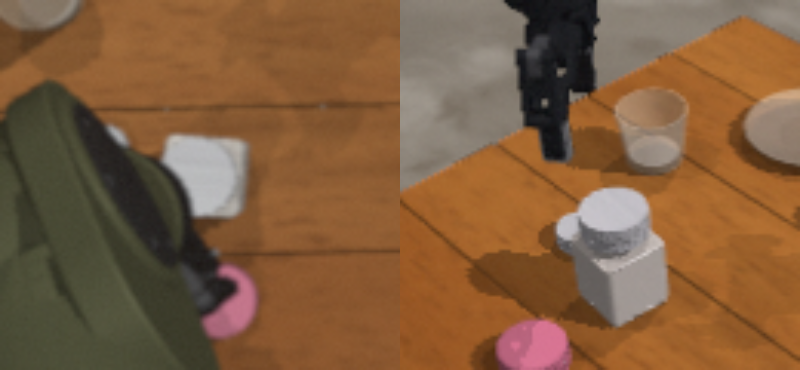

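```bash
python3 - <<'E'
from h import *
T=np.load('pics/top0.npy',allow_pickle=True).item();S=np.load('pics/scene0.npy',allow_pickle=True).item()
s=r.get_state();p=s['ee_pos']
from scipy.spatial.transform import Rotation as Ro
R=Ro.from_quat(s['tool_rot']).as_matrix()
P=[p+R@[0,d,dz] for d in(-.05,0,.05) for dz in (-.013,)]
print(proj(T,P).round(0),proj(S,P).round(0))
E
```

```text
[[207. 256.]
 [191. 237.]
 [175. 219.]] [[181. 162.]
 [186. 149.]
 [190. 137.]]
```

View pics/s1.png

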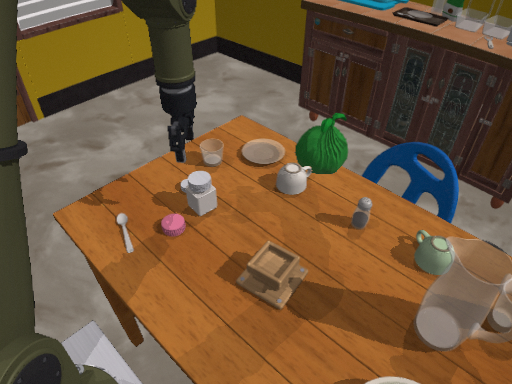

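View pics/t1.png

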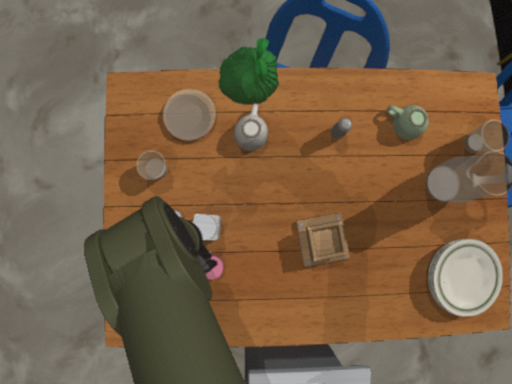

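>>> apply_moves --pt "-24 4 0 0 0 0 0" --pt "0 0 30 0 0 0 0" --pt "0 0 30 0 0 0 0" --pt "0 0 10 0 0 0 0" --pt "0 0 0 0 0 0 0"

```text
clock: 2.4
ee_pos: [0.5301, 0.2526, 0.1053]
tool_rot: [0.419, 0.908, -0.001, -0.001]
wrist_force: [0.1, 0.5, -0.1]
finger_gap: 0.0852
```

```bash
python3 go.py .53 .252 .07 40.3; python3 -c "
from h import *
snap('top','t2.png');snap('scene','s2.png')
a=cv2.imread('pics/t2.png')[170:290,140:270];b=cv2.imread('pics/s2.png')[130:230,145:255]
cv2.imwrite('pics/e2.png',np.hstack([cv2.resize(a,(400,370)),cv2.resize(b,(400,370))]))"
```

```text
t 2.4 pos [0.5301 0.2526 0.1053] yang 40.45 tilt 0.15 gap 0.0852
F [ 0.1  0.5 -0.1] M [-0.02 -0.01 -0.03] j [-0.49  0.57  0.    1.77 -0.    0.81  0.22]
shift mm [-0.4 -0.4 35.3] rotvec deg [-0.15 -0.04  0.15]
```

View pics/e2.png

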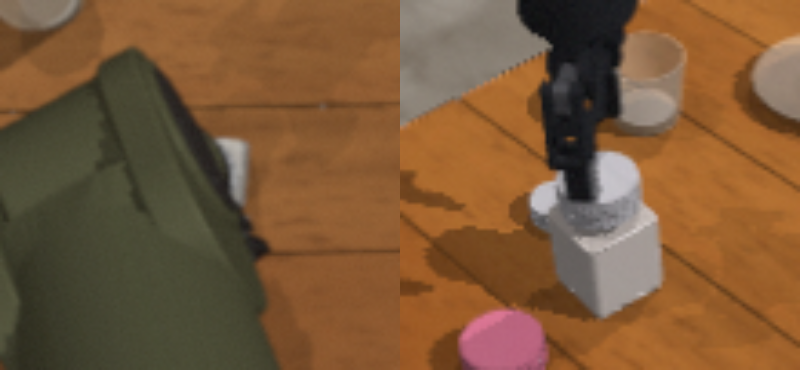

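>>> apply_moves --pt "0 0 20 0 0 0 0" --pt "0 0 15 0 0 0 0" --pt "0 0 0 0 0 0 0.2" --pt "0 0 0 0 0 0 0.3" --pt "0 0 0 0 0 0 0.4" --grip_force 40

```text
clock: 3.0
ee_pos: [0.5315, 0.2531, 0.073]
tool_rot: [0.419, 0.908, 0.001, 0.001]
wrist_force: [-0.9, -1.1, 4.0]
finger_gap: 0.0571
```

```bash
python3 go.py .53 .252 .07 40.3
```

```text
t 3.0 pos [0.5315 0.2531 0.073 ] yang 40.4 tilt 0.11 gap 0.0571
F [-0.9 -1.1  4. ] M [-0.18  0.32  0.01] j [-0.49  0.61  0.    1.8  -0.    0.73  0.22]
shift mm [ 0.1 -1.9  3. ] rotvec deg [0.11 0.03 0.1 ]
```

>>> apply_moves --pt "0 0 -2 0 0 0 0.6" --pt "0 0 0 0 0 0 1.0" --pt "0 0 0 0 0 0 1.0" --grip_force 90

```text
clock: 3.3
ee_pos: [0.5309, 0.2529, 0.0735]
tool_rot: [0.419, 0.908, 0.0, 0.0]
wrist_force: [-0.1, -1.0, 0.6]
finger_gap: 0.0557
```

```bash
python3 go.py .53 .252 .07 40.3; python3 -c "
from h import *
snap('scene','s3.png')
b=cv2.imread('pics/s3.png')[150:230,160:240]
cv2.imwrite('pics/e3.png',cv2.resize(b,(560,560),interpolation=2))"
```

```text
t 3.3 pos [0.5309 0.2529 0.0735] yang 40.4 tilt 0.01 gap 0.0557
F [-0.1 -1.   0.6] M [-0.04  0.07 -0.02] j [-0.49  0.61  0.    1.8  -0.    0.73  0.22]
shift mm [-0.1 -1.2  3.5] rotvec deg [0.01 0.   0.1 ]
```

View pics/e3.png

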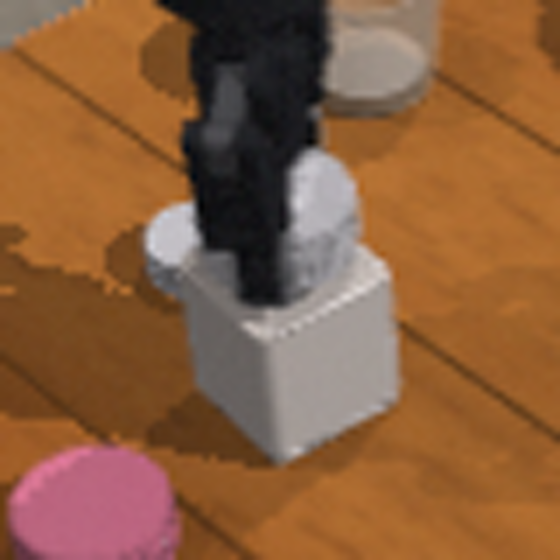

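>>> apply_moves --pt "0 0 -10 0 0 0 1" --pt "0 0 -20 0 0 0 1" --pt "0 0 -30 0 0 0 1" --pt "0 0 -30 0 0 0 1" --pt "0 0 -10 0 0 0 1"

```text
clock: 3.85
ee_pos: [0.5322, 0.2534, 0.1766]
tool_rot: [0.42, 0.908, 0.002, 0.002]
wrist_force: [1.1, -0.9, -3.0]
finger_gap: 0.0561
```

```bash
python3 go.py .491 -.0364 .173 54; python3 -c "
from h import *
snap('scene','s4.png')
b=cv2.imread('pics/s4.png')[110:240,130:260]
cv2.imwrite('pics/e4.png',cv2.resize(b,(520,520),interpolation=2))"
```

```text
t 3.85 pos [0.5322 0.2534 0.1766] yang 40.39 tilt 0.28 gap 0.0561
F [ 1.1 -0.9 -3. ] M [ 0.02 -0.12 -0.03] j [-0.49  0.49  0.01  1.68 -0.    0.96  0.22]
shift mm [-194.  -219.2    2.8] rotvec deg [  0.26   0.1  -13.61]
```

View pics/e4.png

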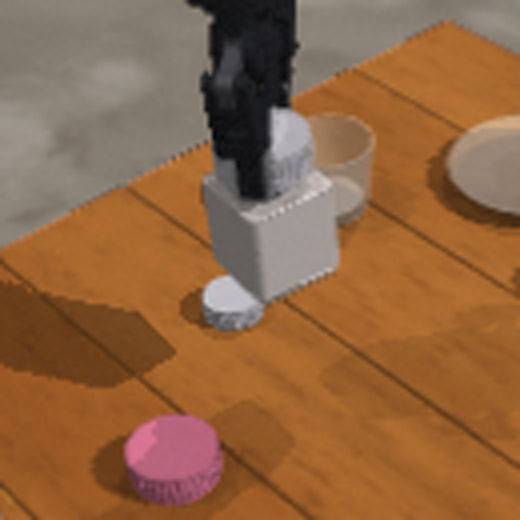

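>>> apply_moves --pt "-12 -14 0 0 0 0 1" --pt "-24 -27 0 0 0 0 1" --pt "-24 -27 0 0 0 0 1" --pt "-24 -27 0 0 0 0 1" --pt "-24 -27 0 0 0 0 1"

```text
clock: 4.4
ee_pos: [0.5064, 0.0893, 0.1717]
tool_rot: [0.42, 0.908, -0.001, -0.001]
wrist_force: [1.1, -0.2, -3.3]
finger_gap: 0.0557
```

>>> apply_moves --pt "-24 -27 0 0 0 0 1" --pt "-24 -27 0 0 0 0 1" --pt "-24 -27 0 0 0 0 1" --pt "-14 -16 0 0 0 -5 1" --pt "0 0 0 0 0 -5 1"

```text
clock: 4.9
ee_pos: [0.4876, -0.0416, 0.1719]
tool_rot: [0.34, 0.94, -0.002, -0.001]
wrist_force: [-0.1, 0.1, -3.8]
finger_gap: 0.0556
```

>>> apply_moves --pt "0 0 0 0 0 -3.6 1" --pt "0 0 0 0 0 0 1" --pt "0 0 0 0 0 0 1"

```text
clock: 5.2
ee_pos: [0.4889, -0.0371, 0.1724]
tool_rot: [0.31, 0.951, -0.0, -0.001]
wrist_force: [0.1, -0.7, -3.4]
finger_gap: 0.056
```

```bash
python3 go.py .491 -.0364 .173 54; python3 -c "
from h import *
a=snap('top','t5.png');b=snap('scene','s5.png');np.save('pics/t5.npy',a);np.save('pics/s5.npy',b)
def g(im,x,y,w,k):
    a=cv2.resize(im[y:y+w,x:x+w,::-1],None,fx=k,fy=k,interpolation=cv2.INTER_CUBIC)
    for i in range(0,w,10):
        c=(0,255,255)
        cv2.line(a,(i*k,0),(i*k,10),c,1);cv2.line(a,(0,i*k),(10,i*k),c,1)
        cv2.putText(a,str(x+i),(i*k,22),0,.35,c,1);cv2.putText(a,str(y+i),(12,i*k+4),0,.35,c,1)
    return a
cv2.imwrite('pics/e5a.png',g(a['image'],270,180,100,5))
cv2.imwrite('pics/e5b.png',g(b['image'],220,205,100,6))"
```

```text
t 5.2 pos [ 0.4889 -0.0371  0.1724] yang 53.87 tilt 0.11 gap 0.056
F [ 0.1 -0.7 -3.4] M [-0.01 -0.03 -0.06] j [ 0.04  0.36 -0.02  1.93  0.01  0.85  0.96]
shift mm [-1.2  1.8 -0.6] rotvec deg [-0.06 -0.09 -0.13]
```

View pics/e5a.png

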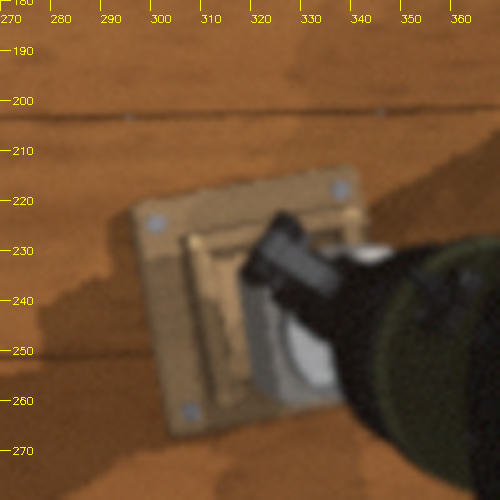

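View pics/e5b.png

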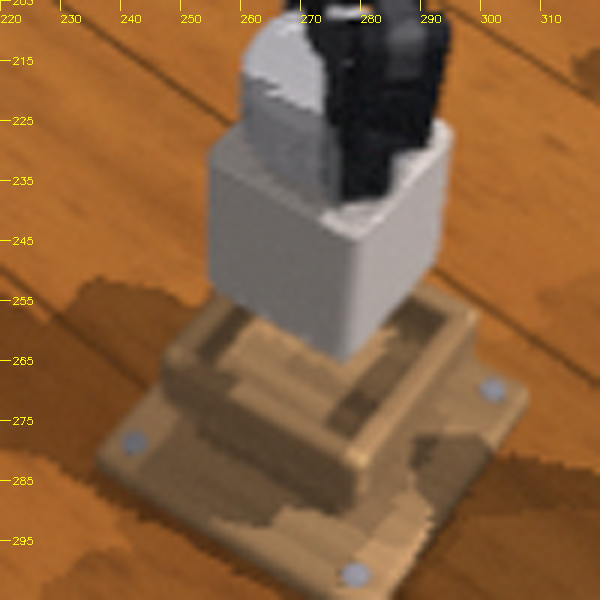

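```bash
cat > j.py <<'E'
from m import sq,tt
from h import *
import m
S=m.S
def jar(pts,z,half,x0=(.489,-.037,.15)):
    return m.sq([],[],tt(pts,220,205,6),[0,3,2] if len(pts)==3 else None,half,z,x0)
E
python3 - <<'E' 2>&1 | tail -8
from j import *
zb=.0989
# corners order: left=0(+x,+y)?, near, right -> identify by angle
for pts,z in (([(210,158),(355,240),(452,128)],zb+.068),([(212,285),(342,360),(437,265)],zb+.006)):
    W=plane(S,tt(pts,220,205,6),z)[:,:2]
    d=W[2]-W[1];e=W[0]-W[1]
    print(W.round(4).tolist(),np.degrees(np.arctan2(d[1],d[0])).round(1),np.degrees(np.arctan2(e[1],e[0])).round(1),np.hypot(*d),np.hypot(*e),((W[0]+W[2])/2).round(4))
# stand rim in this image centreline: left(165,365?) near (355,458) right(470,315)
W=plane(S,tt([(172,358),(356,456),(472,315)],220,205,6),.066)[:,:2];print('stand',W.round(4).tolist(),((W[0]+W[2])/2).round(4))
d=W[2]-W[1];e=W[0]-W[1];print(np.degrees(np.arctan2(d[1],d[0])),np.degrees(np.arctan2(e[1],e[0])),np.hypot(*d),np.hypot(*e))
E
```

```text
jar base [[0.5039, 0.2888], [0.4973, 0.2252], [0.5499, 0.219]]
0.053623536384100966 -3.840754602083015 0.056771468612536354 86.17823951010386 [0.52860647 0.25223751]
0.05303265806108985 -6.739440655541352 0.06393365416084902 84.09132501696655 [0.5268956  0.25390611]
jar top [[0.5641, 0.2797], [0.56, 0.2197], [0.4999, 0.2253], [0.5049, 0.2853]]
[[0.4543, -0.0129], [0.4611, -0.0684], [0.5183, -0.06]] 8.4 97.0 0.05780017713256266 0.05591778082804681 [ 0.4863 -0.0365]
[[0.4538, -0.0149], [0.461, -0.0671], [0.5135, -0.0639]] 3.5 97.8 0.05259953428196016 0.05276566077630874 [ 0.4836 -0.0394]
stand [[0.4432, -0.0059], [0.4574, -0.0791], [0.5311, -0.0693]] [ 0.4872 -0.0376]
7.530014385013406 100.96700222013743 0.0743591407090278 0.07452018012431395
```

>>> apply_moves --pt "-1 0.5 10 0 0 -1 1" --pt "0 0 10 0 0 0 1" --pt "0 0 7 0 0 0 1" --pt "0 0 0 0 0 0 1" --pt "0 0 0 0 0 0 1"

```text
clock: 5.8
ee_pos: [0.4907, -0.037, 0.146]
tool_rot: [0.301, 0.954, -0.0, -0.0]
wrist_force: [0.5, 1.0, -4.0]
finger_gap: 0.0558
```

```bash
python3 go.py .490 -.0372 .1235 55; python3 -c "
from h import *
a=snap('top','t6.png');b=snap('scene','s6.png')
def g(im,x,y,w,k):
    a=cv2.resize(im[y:y+w,x:x+w,::-1],None,fx=k,fy=k,interpolation=cv2.INTER_CUBIC)
    for i in range(0,w,10):
        c=(0,255,255)
        cv2.line(a,(i*k,0),(i*k,10),c,1);cv2.line(a,(0,i*k),(10,i*k),c,1)
        cv2.putText(a,str(x+i),(i*k,22),0,.35,c,1);cv2.putText(a,str(y+i),(12,i*k+4),0,.35,c,1)
    return a
cv2.imwrite('pics/e6a.png',g(a['image'],290,205,65,9))
cv2.imwrite('pics/e6b.png',g(b['image'],238,220,70,8))"
```

```text
t 5.8 pos [ 0.4907 -0.037   0.146 ] yang 54.99 tilt 0.05 gap 0.0558
F [ 0.5  1.  -4. ] M [ 0.   -0.05 -0.03] j [ 0.04  0.4  -0.02  1.97  0.01  0.78  0.97]
shift mm [ 0.5 -0.6 22.5] rotvec deg [-0.03 -0.04 -0.01]
```

View pics/e6a.png

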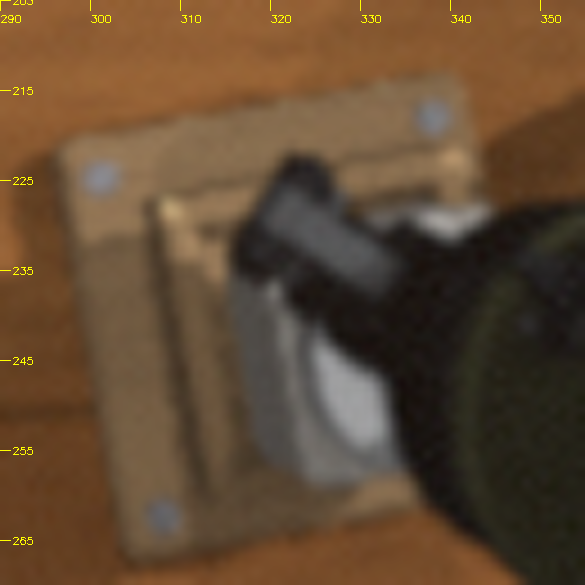

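View pics/e6b.png

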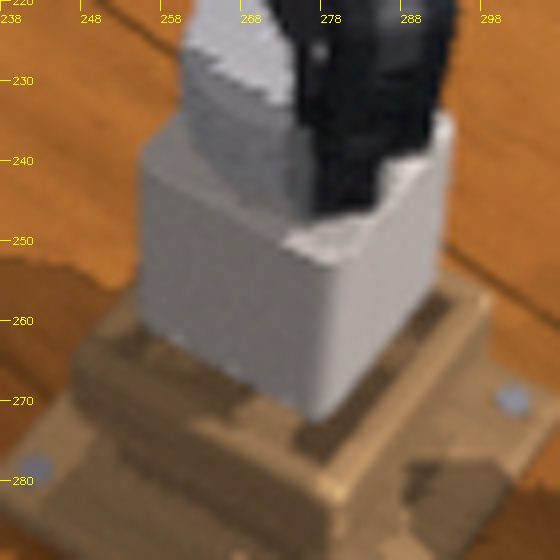

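```bash
python3 - <<'E' 2>&1 | tail -9
from j import *
T=m.T
yaw=.155;R=np.array([[np.cos(yaw),np.sin(yaw)],[-np.sin(yaw),np.cos(yaw)]])
zb=.146-.0735
def st(Wd,c): return ((Wd-np.array(c))@R.T*1000).round(1).tolist()
C=(.4877,-.037)
f=lambda p,z:plane(S,tt(p,238,220,8),z)[:,:2]
print('rim',st(f([(82,355),(333,488),(486,298)],.066),C))
print('sh',st(f([(141,155),(330,260),(453,125)],zb+.068),C))
print('base',st(f([(140,312),(315,418),(437,290)],zb+.006),C))
C=(.492,-.037)
g=lambda p,z:plane(T,tt(p,290,205,9),z)[:,:2]
print('T rim',st(g([(172,212),(452,157)],.066),C))
print('T base left edge',st(g([(232,285),(255,450)],zb+.006),C))
print('T sh left',st(g([(275,290),(300,470)],zb+.068),C),'bottom edge',st(g([(325,487),(395,475)],zb+.068),C))
E
```

```text
0.053623536384100966 -3.840754602083015 0.056771468612536354 86.17823951010386 [0.52860647 0.25223751]
0.05303265806108985 -6.739440655541352 0.06393365416084902 84.09132501696655 [0.5268956  0.25390611]
jar top [[0.5641, 0.2797], [0.56, 0.2197], [0.4999, 0.2253], [0.5049, 0.2853]]
rim [[-39.0, 38.7], [-36.1, -37.4], [38.6, -38.5]]
sh [[-26.4, 29.3], [-27.2, -26.3], [26.5, -28.4]]
base [[-26.6, 29.0], [-28.5, -26.4], [24.4, -30.6]]
T rim [[37.3, 38.2], [38.2, -38.9]]
T base left edge [[16.4, 28.0], [-27.1, 29.8]]
T sh left [[18.1, 28.6], [-25.9, 30.4]] bottom edge [[-31.1, 25.1], [-31.4, 7.6]]
```

>>> apply_moves --pt "-1 1 0 0 0 -2 1" --pt "0 0 4 0 0 0 1" --pt "0 0 4 0 0 0 1" --pt "0 0 3 0 0 0 1" --pt "0 0 0 0 0 0 1"

```text
clock: 6.4
ee_pos: [0.4919, -0.0368, 0.1347]
tool_rot: [0.284, 0.959, -0.0, -0.001]
wrist_force: [0.6, -0.2, -4.0]
finger_gap: 0.0559
```

```bash
python3 go.py .4915 -.037 .1235 57
```

```text
t 6.4 pos [ 0.4919 -0.0368  0.1347] yang 56.99 tilt 0.06 gap 0.0559
F [ 0.6 -0.2 -4. ] M [-0.01  0.01 -0.03] j [ 0.05  0.41 -0.03  1.98  0.02  0.75  1.  ]
shift mm [ 0.2 -0.4 11.2] rotvec deg [-0.03 -0.05 -0.01]
```

>>> apply_moves --pt "0 0 3 0 0 0 1" --pt "0 0 3 0 0 0 1" --pt "0 0 0 0 0 0 1"

```text
clock: 6.7
ee_pos: [0.492, -0.0367, 0.1289]
tool_rot: [0.284, 0.959, -0.0, -0.0]
wrist_force: [0.3, -0.4, -3.9]
finger_gap: 0.0561
```

```bash
python3 go.py .4915 -.037 .1235 57
```

```text
t 6.7 pos [ 0.492  -0.0367  0.1289] yang 57.0 tilt 0.04 gap 0.0561
F [ 0.3 -0.4 -3.9] M [0.01 0.02 0.  ] j [ 0.05  0.42 -0.03  1.98  0.02  0.74  1.  ]
shift mm [ 0.3 -0.5  5.4] rotvec deg [-0.02 -0.04 -0.  ]
```

Past the foot with no contact. Going the rest of the way.

>>> apply_moves --pt "0 0 3 0 0 0 1" --pt "0 0 2 0 0 0 1" --pt "0 0 1 0 0 0 1" --pt "0 0 0 0 0 0 1" --pt "0 0 0 0 0 0 1"

```text
clock: 7.2
ee_pos: [0.4924, -0.0369, 0.1235]
tool_rot: [0.284, 0.959, -0.0, 0.0]
wrist_force: [-1.4, -0.7, 0.0]
finger_gap: 0.056
```

```bash
python3 go.py .4915 -.037 .1235 57
```

```text
t 7.2 pos [ 0.4924 -0.0369  0.1235] yang 56.99 tilt 0.02 gap 0.056
F [-1.4 -0.7  0. ] M [-0.09  0.27  0.02] j [ 0.05  0.43 -0.03  1.99  0.02  0.72  1.  ]
shift mm [ 0.6 -0.6  0. ] rotvec deg [ 0.    0.02 -0.01]
```

>>> apply_moves --pt "0 0 1 0 0 0 1" --pt "0 0 0 0 0 0 1" --pt "0 0 0 0 0 0 1" --grip_force 120

```text
clock: 7.5
ee_pos: [0.4924, -0.037, 0.1231]
tool_rot: [0.284, 0.959, -0.0, 0.0]
wrist_force: [-3.2, -0.7, 8.5]
finger_gap: 0.0555
```

```bash
python3 go.py .4915 -.037 .1235 57; python3 -c "
from h import *
b=snap('scene','s7.png')
def g(im,x,y,w,k):
    return cv2.resize(im[y:y+w,x:x+w,::-1],None,fx=k,fy=k,interpolation=cv2.INTER_CUBIC)
cv2.imwrite('pics/e7.png',g(b['image'],238,220,70,8))"
```

```text
t 7.5 pos [ 0.4924 -0.037   0.1231] yang 56.98 tilt 0.05 gap 0.0555
F [-3.2 -0.7  8.5] M [-0.12  0.7   0.  ] j [ 0.05  0.43 -0.03  1.99  0.02  0.72  1.  ]
shift mm [ 0.7 -0.5 -0.4] rotvec deg [ 0.01  0.04 -0.02]
```

View pics/e7.png

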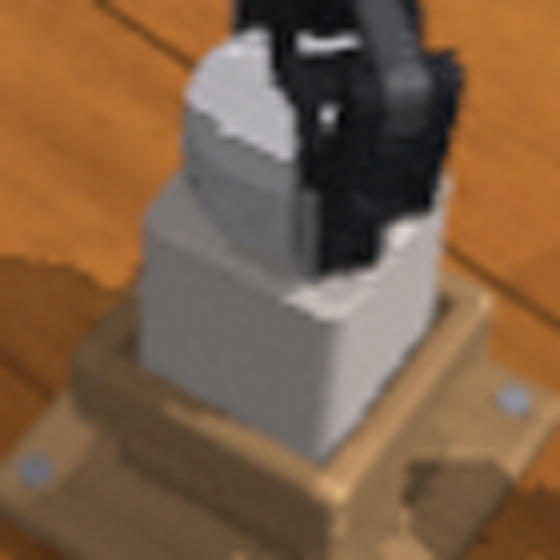

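>>> apply_moves --pt "0 0 0 0 0 -4 1" --pt "0 0 0 0 0 -6 1" --pt "0 0 0 0 0 -6 1" --pt "0 0 0 0 0 0 1"

```text
clock: 7.95
ee_pos: [0.4928, -0.0369, 0.1232]
tool_rot: [0.147, 0.989, 0.0, 0.001]
wrist_force: [-3.0, -0.4, 8.3]
finger_gap: 0.0554
```

```bash
python3 go.py .4915 -.037 .1235 112
```

```text
t 7.95 pos [ 0.4928 -0.0369  0.1232] yang 73.15 tilt 0.09 gap 0.0554
F [-3.  -0.4  8.3] M [ 0.05  0.52 -0.05] j [ 0.1   0.43 -0.11  1.99  0.07  0.72  1.23]
shift mm [ 1.2 -0.5 -0.3] rotvec deg [  0.     0.09 -38.85]
```

```bash
python3 -c "
from h import *
b=snap('scene','s8.png');a=snap('top','t8.png')
def g(im,x,y,w,k):
    return cv2.resize(im[y:y+w,x:x+w,::-1],None,fx=k,fy=k,interpolation=cv2.INTER_CUBIC)
cv2.imwrite('pics/e8.png',np.hstack([g(b['image'],238,220,66,6),g(a['image'],290,205,66,6)]))"
```

```text
(no output)
```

View pics/e8.png

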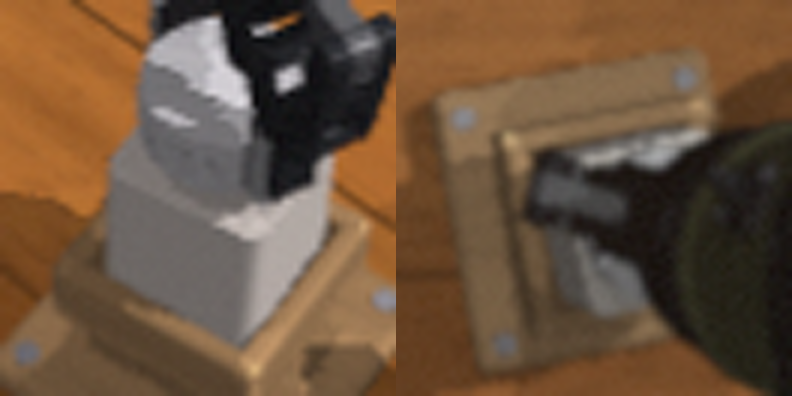

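>>> apply_moves --pt "0 0 0 0 0 -5 1" --pt "0 0 0 0 0 -5 1" --pt "0 0 0 0 0 -5 1"

```text
clock: 8.35
ee_pos: [0.4928, -0.0366, 0.1232]
tool_rot: [0.016, 1.0, 0.0, 0.001]
wrist_force: [-2.7, 0.9, 8.3]
finger_gap: 0.0553
```

```bash
python3 go.py .4915 -.037 .1235 112;python3 -c "
from h import *
b=snap('scene','s9.png')
def g(im,x,y,w,k):
    return cv2.resize(im[y:y+w,x:x+w,::-1],None,fx=k,fy=k,interpolation=cv2.INTER_CUBIC)
cv2.imwrite('pics/e9.png',np.hstack([g(cv2.imread('pics/'+f)[:,:,::-1],250,215,45,8) for f in('s7.png','s9.png')]))"
```

```text
t 8.35 pos [ 0.4928 -0.0366  0.1232] yang 88.14 tilt 0.09 gap 0.0553
F [-2.7  0.9  8.3] M [ 0.25  0.55 -0.43] j [ 0.16  0.43 -0.19  1.99  0.12  0.73  1.44]
shift mm [ 1.3 -0.5 -0.3] rotvec deg [  0.     0.09 -23.86]
```

View pics/e9.png

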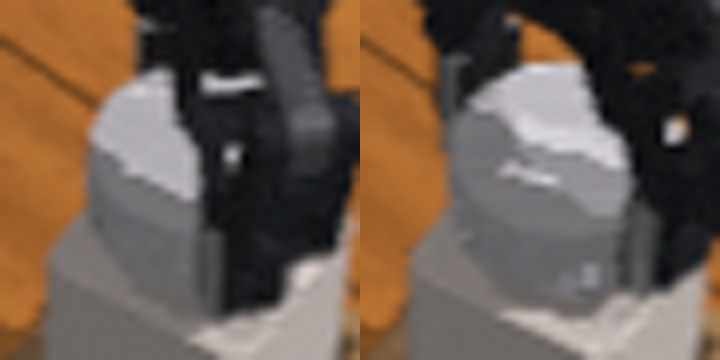

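>>> apply_moves --pt "0 0 0 0 0 -5 1" --pt "0 0 0 0 0 -5 1" --pt "0 0 0 0 0 -5 1"

```text
clock: 8.7
ee_pos: [0.4927, -0.0363, 0.1232]
tool_rot: [-0.115, 0.993, 0.0, 0.001]
wrist_force: [-3.6, 0.7, 8.3]
finger_gap: 0.0549
```

```bash
python3 go.py .4915 -.037 .1235 112
```

```text
t 8.7 pos [ 0.4927 -0.0363  0.1232] yang 103.15 tilt 0.08 gap 0.0549
F [-3.6  0.7  8.3] M [ 0.45  0.67 -0.41] j [ 0.21  0.44 -0.26  1.99  0.16  0.73  1.65]
shift mm [ 1.3 -0.4 -0.3] rotvec deg [ 0.    0.08 -8.85]
```

>>> apply_moves --pt "0 0 0 0 0 -4 1" --pt "0 0 0 0 0 -4 1"

```text
clock: 8.9
ee_pos: [0.4926, -0.0362, 0.1232]
tool_rot: [-0.183, 0.983, 0.0, 0.001]
wrist_force: [-2.6, 2.0, 8.5]
finger_gap: 0.0558
```

```bash
python3 go.py .4915 -.037 .1235 112;python3 -c "
from h import *
b=snap('scene','s10.png');a=snap('top','t10.png')
def g(im,x,y,w,k):
    return cv2.resize(im[y:y+w,x:x+w,::-1],None,fx=k,fy=k,interpolation=cv2.INTER_CUBIC)
cv2.imwrite('pics/e10.png',np.hstack([g(b['image'],238,205,80,5),g(a['image'],285,200,80,5)]))"
```

```text
t 8.9 pos [ 0.4926 -0.0362  0.1232] yang 111.11 tilt 0.08 gap 0.0558
F [-2.6  2.   8.5] M [ 0.48  0.78 -0.45] j [ 0.24  0.44 -0.3   1.99  0.19  0.74  1.76]
shift mm [ 1.3 -0.3 -0.3] rotvec deg [ 0.01  0.08 -0.89]
```

View pics/e10.png

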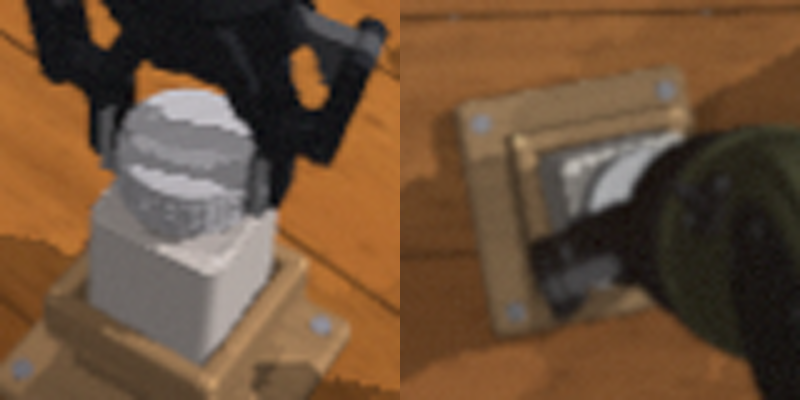

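>>> apply_moves --pt "0 0 0 0 0 0 1" --pt "0 0 -1 0 0 0 1" --pt "0 0 -2 0 0 0 1" --pt "0 0 -2 0 0 0 1" --pt "0 0 0 0 0 0 1"

```text
clock: 9.5
ee_pos: [0.4924, -0.0366, 0.1275]
tool_rot: [-0.182, 0.983, -0.0, 0.0]
wrist_force: [0.1, 0.8, -0.4]
finger_gap: 0.0556
```

```bash
python3 go.py .4915 -.037 .1235 112;python3 -c "
from h import *
b=snap('scene','s11.png');a=snap('top','t11.png')
def g(im,x,y,w,k):
    return cv2.resize(im[y:y+w,x:x+w,::-1],None,fx=k,fy=k,interpolation=cv2.INTER_CUBIC)
cv2.imwrite('pics/e11.png',np.hstack([g(cv2.imread('pics/s10.png')[:,:,::-1],238,205,80,5),g(b['image'],238,205,80,5)]))"
```

```text
t 9.5 pos [ 0.4924 -0.0366  0.1275] yang 111.01 tilt 0.02 gap 0.0556
F [ 0.1  0.8 -0.4] M [0.28 0.16 0.02] j [ 0.24  0.43 -0.3   1.98  0.18  0.75  1.76]
shift mm [ 1. -0.  4.] rotvec deg [-0.    0.02 -0.99]
```

View pics/e11.png

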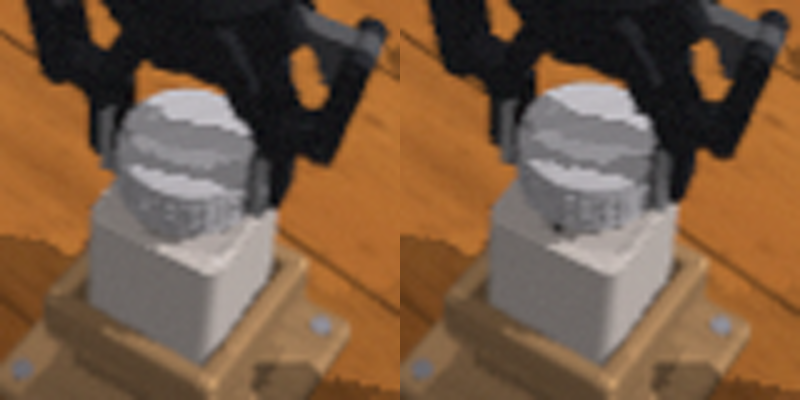

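>>> apply_moves --pt "0 0 -4 0 0 0 1" --pt "0 0 -6 0 0 0 1" --pt "0 0 -8 0 0 0 1" --pt "0 0 -10 0 0 0 1" --pt "0 0 -10 0 0 0 1"

```text
clock: 10.1
ee_pos: [0.4925, -0.0368, 0.1664]
tool_rot: [-0.182, 0.983, -0.0, 0.0]
wrist_force: [0.2, -0.2, -0.7]
finger_gap: 0.055
```

>>> apply_moves --pt "0 0 -10 0 0 0 1" --pt "0 0 0 0 0 0 1" --pt "0 0 0 0 0 0 1" --pt "0 0 0 0 0 0 1"

```text
clock: 10.5
ee_pos: [0.492, -0.0368, 0.175]
tool_rot: [-0.182, 0.983, 0.0, -0.0]
wrist_force: [-0.2, 0.6, -0.7]
finger_gap: 0.0552
```

```bash
python3 go.py .4915 -.037 .1235 112;python3 -c "
from h import *
b=snap('scene','s12.png');a=snap('top','t12.png')
def g(im,x,y,w,k):
    return cv2.resize(im[y:y+w,x:x+w,::-1],None,fx=k,fy=k,interpolation=cv2.INTER_CUBIC)
cv2.imwrite('pics/e12.png',np.hstack([g(b['image'],225,195,100,4),g(a['image'],275,190,100,4)]))"
```

```text
t 10.5 pos [ 0.492  -0.0368  0.175 ] yang 111.0 tilt 0.04 gap 0.0552
F [-0.2  0.6 -0.7] M [-0.05  0.   -0.03] j [ 0.26  0.37 -0.32  1.92  0.15  0.87  1.8 ]
shift mm [ 0.5 -0.  51.5] rotvec deg [ 0.01 -0.04 -1.  ]
```

View pics/e12.png

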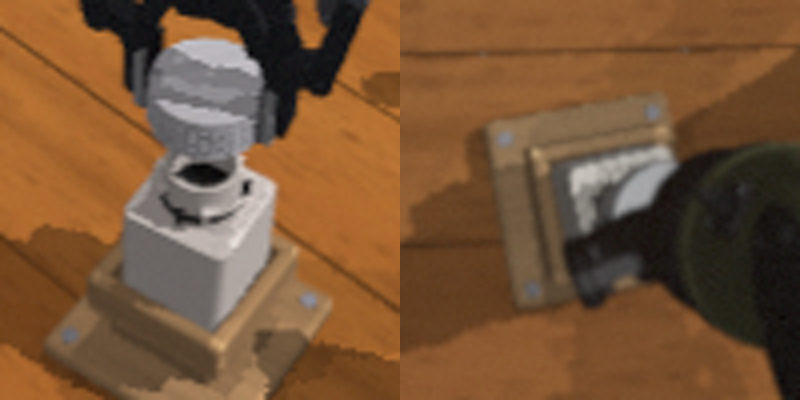

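View pics/s12.png

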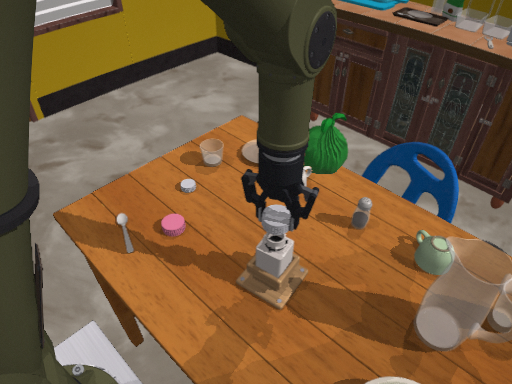

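```bash
python3 -c "
from h import *
print(r.close_job()); s=r.get_state(); print(s['clock'],s['ee_pos'],s['wrist_force'],s['finger_gap'])"
```

```text
the job is handed in; nothing more can be done
None
the job is handed in; nothing more can be done
```

The jar is open and the job is handed in. The jar sits in the stand's tray, and the gripper holds the lid level about 50 mm above where it was closed. Handing in gave no verdict, so what follows is from my own checks.

**What I did:** I gripped the large grey lid, lifted the jar by it and set it into the tray. Contact came at the expected height (TCP z 0.1235 m). I then turned the lid about 54° anticlockwise at roughly 0.4 to 0.45 N m and lifted it straight up at about 10.5 s on the clock.

**Last checks:**
- **Lid:** the wrist carried only about 0.7 N, which is the weight of the lid alone. The tilt was 0.04° and the finger opening steady at 55 mm. The picture shows the open neck clear below the lid.
- **Jar:** the pictures show it still down in the tray.
- **Neighbours:** the glass cup and shaker look unmoved. The arm partly hides the mug in the last picture, but the arm never came near it.

**What disagreed:**
- The two cameras differed by about 4 mm in x. I used the offset between jar and stand, on which they agreed to about 1.5 mm.
- The moment about the vertical read near zero while paused after the first 16° of the twist. It read the expected value once the lid was moving.

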